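Load a culture dish into the live-imaging chamber and latch it

ROBOT

A 7-joint arm with a two-finger parallel gripper is mounted at the origin on a cart in front of the work surface, level with it; the furniture and walls round the work are solid. World frame = base frame: x ahead of the robot, y to its left, z up, the work surface at z = 0. Lengths are in m, angles in rad, forces in N, time in s.
With the tool pointing down it reaches from about 0.4 to 0.85 m from the base axis. Payload 4.5 kg.
Tool frame: the origin (TCP) lies on the mounting face of the last link; the fingertips stand 166 mm ahead of it and the grasp point (between the pads) lies 147 mm ahead of it; z points along the fingers, y is the line along which they close (so a half turn about z gives the same grasp; the last joint's range is limited). The gripper opens to 88 mm and grips with 3 to 60 N. Pads are 18 mm wide; open, the fingers measure 123 mm over their backs; the gripper's body (75 mm by 187 mm) begins 45 mm behind the grasp point.
Start: joints at [1.367, 0.689, -0.195, 1.565, 0.157, 0.902, -0.215], TCP at [0.147, -0.607, 0.405] pointing down, gripper open.
Joint ranges: [-3.01, 3.01], [-0.46, 2.08], [-1.47, 1.51], [0.13, 2.56], [-1, 4.14], [0.04, 2.09], [-2.66, 2.66]. Speed limits (rad/s): [2.57, 2.57, 3.14, 3.14, 3.14, 3.14, 3.14].

INTERFACE

Orientations are given as a unit quaternion [x, y, z, w].
In Python, from rig import robot gives the robot as it stands. Calls block until the motion is done:
- robot.move_pose(position, orientation): joint-space move of the TCP to a pose.
- robot.move_straight(position, frame=None, speed=0.15, threshold=None): straight line of the TCP; frame=None keeps the orientation; speed is the mean speed in m/s. With threshold (N) it stops when the force on the tool has changed by that much, and returns True; else False.
- robot.movej(angles): joint-space move.
- robot.move_gripper(opening, force=None): finger opening in m; force is the grip in N (None keeps the last); returns when the fingers have stopped.
- robot.pause(seconds).
- robot.solve_ik(position, orientation): joint angles nearest the present ones, or None.
- robot.state(): the state.
- robot.capture(name): name is "scene" or "side" or "wrist"; returns the picture (480x640x3 uint8, red, green, blue); there is no depth.
- robot.calibration(name): a dict with "fx", "fy", "cx", "cy" (pixels), "distortion" ([k1, k2, p1, p2, k3] as OpenCV has them; the pictures are not rectified), "R" (3x3) and "t" (3): a world point X has camera coordinates R X + t; the wrist camera has in their place "hand_eye" (4x4, takes a point from camera to tool coordinates, whose origin is the TCP and whose axes are the flange's). Camera axes: x right, y down, z forward; pixel columns grow to the right and rows downward; lengths in m; the calibration is good to about 2 mm. A picture is of the moment at which its call begins: read the wrist's pose just before it. calibration takes no time and is no camera call.
A pose or a line that the arm cannot do raises robot.Unreachable and nothing moves.
- robot.hand_in(): hands the job in; it is judged then, once.
The state is a dict: "t": time; "q": joint angles; "qd": joint speeds; "joint_efforts": joint torques, N m; "eef_pos": TCP position; "orientation": TCP orientation; "wrist_force": force on the tool from outside, world axes, zero at the start; "wrist_torque": the same for the moment, N m; "gripper_width": finger opening in m; "grasp_force": force on a finger pad.
Only numpy, scipy, OpenCV 4.12 (cv2) and the standard library are available. Lean on these libraries where they do the work, as an engineer would, in place of code of your own. Each camera call takes 0.05 s, during which the arm holds its last target. There are 200 camera calls.

TASK

Put the round culture dish flat into the round well of the metal imaging chamber, keeping it level and gripping it lightly because it is thin plastic. Then close the chamber's window lid fully and swing the hook home round the stud on the lid, until the sprung ball catch has popped up behind the hook and holds it there. Do not disturb the other things on the table.

Things in the scene. Friction and masses are not known exactly. Their poses are not given: they have to be found in the camera images.
- dish: round clear plastic culture dish, lid on, pink medium inside, 60 mm diameter, 14 mm high, 20 to 45 g, standing on the open table left or right of the chamber; origin at the centre of its underside, z up along its axis. Thin plastic: a light grip (20 to 30 N a finger) holds it; more than 60 N a finger cracks it
- chamber: low open metal tray 100 (x) by 150 (y) mm, fixed to the table; origin on the table under its centre; x to the hinge side at the back, -x to the latch at the front, y to its left. Inside 84 (x) by 134 (y) mm; wall tops 34 mm over the table. Room for fingers only on the dish's +y and -y sides. Latch bracket in front: y 1 to 53, x -50 to -82, height 38 mm; ports stick 20 mm out of the sides
- seat (a point): centre of the well's floor, 12 mm over the table: the dish's origin belongs here. The well is 65 mm in diameter and 4 mm deep with a 2 mm chamfer, in a black insert plate whose top is 16 mm over the table; the seated dish stands 10 mm proud of that plate
- lid_hinge (a point): middle of the lid's hinge line (along chamber y), at chamber x = 53 mm, 36 mm over the table; the lid's outer face lies 6 mm outside this line
- lid (a joint): window lid, aluminium frame with glass pane, 103 mm from hinge to front edge, 150 mm wide, 7 mm thick. 0 = closed, top 42 mm over the table; 1.57 = upright; starts at 1.62 to 1.8 (its stop), leaning back. Stiff friction hinge: it stays where it is left and takes about 2 to 5 N near its front edge; it can be pushed over and down on its outer face
- lid_edge (a point): middle of the lid's front edge, on its outer face (the top face when closed), 103 mm from the hinge line
- stud (a point): centre of the top of the stud on the lid, on a tab 20 mm wide and 22 mm long that continues the lid's front edge: an 8 mm pin with an 18 mm round head. With the lid closed it is at chamber x = -60, y = -8 mm, 52 mm over the table
- hook (a joint): flat steel hook, 43 to 47 mm over the table, turning level about its pivot. 0 = closed: along chamber -y, over the closed lid's tab, its mouth round the stud's pin. Positive = open, towards the robot (1.57 would be along chamber -x); closing is anticlockwise from above. Starts at 0.85 to 1.35. Turns easily and stays where left. Closed before the lid, it stops the tab and keeps the lid open
- catch (a joint): sprung steel ball in the bracket, its depth below rest in m: 0 = up. The hook's arm rides over it from about 0.65 to 0.15 rad (it dips 2 mm; 1 to 2 N more at the knob); past that the ball rises behind the arm and holds it closed
- hook_pivot (a point): pivot screw of the hook, at chamber x = -62, y = 40 mm, 45 mm over the table
- hook_knob (a point): centre of the top of the hook's black upright knob, 73 mm over the table, 76 mm from the pivot (2 mm to the trailing side of the line at right angles: chamber x = -64, y = -36 mm when closed). Knob 13 mm in diameter, 26 mm high, its top 16 mm straight
- chamber_case: bystander: flat grey case of a counting chamber, 44 x 88 x 11 mm, loose, on the other side of the chamber from the dish; origin at the centre of its underside
- tally_counter: bystander: hand tally counter, about 54 x 69 x 24 mm, loose, right and behind; origin at its underside
- forceps: bystander: steel forceps, 122 mm long and 13 mm wide, lying loose in front of the chamber, right of the middle; origin at the centre of its underside
- usb_stick: bystander: small red USB stick, 18 x 55 x 8 mm, loose on the left; origin at the centre of its underside

How it is judged:
By the outcome, as a careful person would: the job done as asked, in the order asked, and still so for the second after the job is handed in, with the robot touching nothing.
It also fails if it takes over 61 s, if anything falls off the work surface, if the arm or the gripper's body presses on something with over 40 N, if the wrist force passes 120 N, or if a joint passes its speed limit or range.

## Working session

There is one attempt and no reset: what is moved stays moved. The work goes in short steps, each a Python script; the robot and the scene stay as the last script left them, time stands still between calls to the robot, and variables do not carry over. Pictures are saved under pics/ and viewed, at most 10 in all, crops included, and the job is handed in when it is done.

```bash
ls; mkdir -p pics
python3 - <<'E'
from rig import robot
import cv2
for n in ("scene","side"):
    cv2.imwrite(f"pics/{n}0.png",robot.capture(n)[:,:,::-1])
    c=robot.calibration(n); print(n,{k:(v if not hasattr(v,'tolist') else v.tolist()) for k,v in c.items()})
print(robot.calibration("wrist")); s=robot.state(); print(s['t'],s['eef_pos'],s['orientation'])
E
```

```text
pics
rig.py
scene {'fx': 441.619891644084, 'fy': 441.619891644084, 'cx': 315.3432602864404, 'cy': 241.17630464588623, 'distortion': [-0.027538840858291353, 0.0, 0.0, 0.0, 0.0], 'R': [[-0.4997896414087534, -0.865877769547355, 0.021587092073902536], [-0.5487823219320395, 0.2972813144630645, -0.7813205380674387], [0.6701106456962082, -0.40234252605809656, -0.6237565344345506]], 't': [0.34255147063245606, 0.3335369118355964, 0.6383033801997778]}
side {'fx': 522.9900217244672, 'fy': 522.9900217244672, 'cx': 319.57416432413214, 'cy': 240.03934480559832, 'distortion': [-0.045375740898909625, 0.0, 0.0, 0.0, 0.0], 'R': [[0.9372445816356498, -0.34786025390356645, -0.023787348502138997], [-0.22762498607248668, -0.5587598731915046, -0.7974799494824392], [0.2641201618773473, 0.7528483564869886, -0.6028763490341316]], 't': [-0.47947252336269697, 0.2590310067976534, 0.99833355611532]}
{'fx': 427.21970867052704, 'fy': 427.21970867052704, 'cx': 325.39065904234224, 'cy': 238.964109616649, 'distortion': array([0.00226689, 0.        , 0.        , 0.        , 0.        ]), 'hand_eye': array([[-3.11622315e-04, -9.64230333e-01, -2.65065592e-01,
         6.77897749e-02],
       [ 9.99999859e-01, -1.86522595e-04, -4.97127999e-04,
         1.10104018e-03],
       [ 4.29905174e-04, -2.65065710e-01,  9.64230255e-01,
         2.00218198e-02],
       [ 0.00000000e+00,  0.00000000e+00,  0.00000000e+00,
         1.00000000e+00]])}
0.1 [ 0.14714211 -0.60713574  0.40398588] [ 9.92934395e-01  1.18661727e-01 -1.46652017e-04 -8.12172545e-04]
```

View pics/scene0.png

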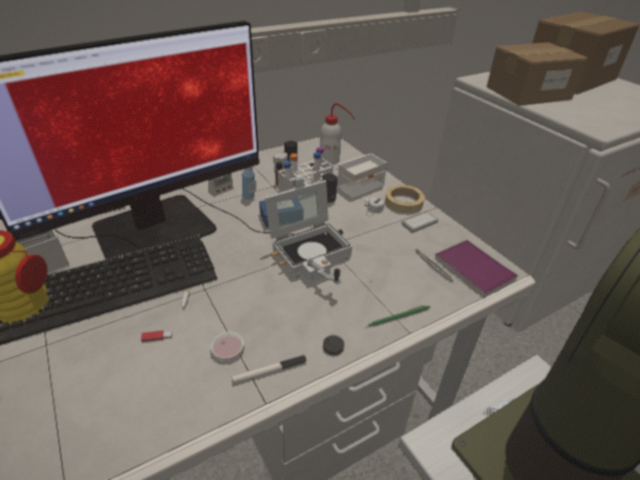

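View pics/side0.png

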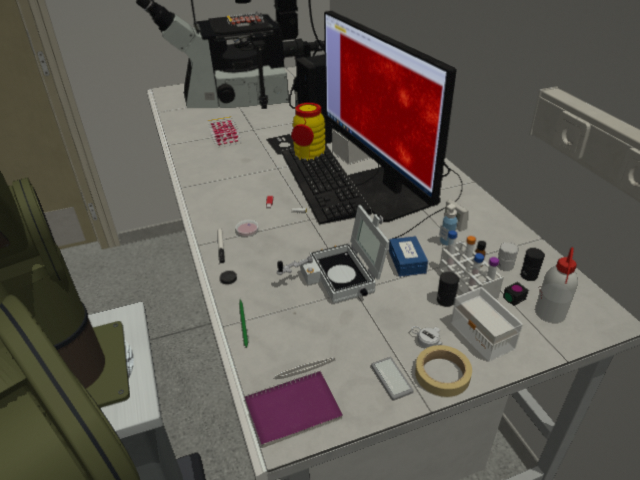

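The scene picture shows the dish at (228,347), the well at (312,250) and the knob at (337,272). The side picture shows the dish at (247,229), the well at (341,273) and the knob at (280,267). I'll triangulate coarsely first.

```bash
cat > h.py <<'E'
import numpy as np, cv2
from scipy.spatial.transform import Rotation as Rn
from scipy.optimize import least_squares
from rig import robot
def cam(name, st=None):
    c=robot.calibration(name); K=np.array([[c['fx'],0,c['cx']],[0,c['fy'],c['cy']],[0,0,1]]); d=np.array(c['distortion'],float)
    if name!="wrist": return K,d,np.array(c['R']),np.array(c['t'])
    st=st or robot.state(); T=np.eye(4); T[:3,:3]=Rn.from_quat(st['orientation']).as_matrix(); T[:3,3]=st['eef_pos']
    M=np.linalg.inv(T@np.array(c['hand_eye'])); return K,d,M[:3,:3],M[:3,3]
def proj(c,X):
    K,d,R,t=c; return cv2.projectPoints(np.atleast_2d(X).astype(float),cv2.Rodrigues(R)[0],t,K,d)[0][:,0]
def tri(obs):
    "obs: list of (cam,(u,v)); returns point and pixel residuals"
    f=lambda X: np.concatenate([proj(c,X)[0]-np.array(p) for c,p in obs])
    r=least_squares(f,[0.5,0,0.03]); return r.x, r.fun
def ray(c,p,z):
    "point at height z seen at pixel p"
    K,d,R,t=c; n=cv2.undistortPoints(np.array([[p]],float),K,d)[0,0]
    o=-R.T@t; v=R.T@np.array([n[0],n[1],1]); return o+v*(z-o[2])/v[2]
def down(yaw):
    "tool pointing down; tool y (closing line) at angle yaw+90deg, tool x at yaw"
    R=np.array([[np.cos(yaw),np.sin(yaw),0],[np.sin(yaw),-np.cos(yaw),0],[0,0,-1]]).T
    R=np.column_stack([[np.cos(yaw),np.sin(yaw),0],[np.sin(yaw),-np.cos(yaw),0],[0,0,-1]])
    return Rn.from_matrix(R).as_quat()
E
python3 - <<'E'
from h import *
np.set_printoptions(precision=4,suppress=True)
a,b=cam("scene"),cam("side")
for n,p,q in [("dish",(228,347),(247,229)),("well",(312,250),(341,273)),("knob",(337,272),(280,265)),("usb",(155,336),(269,201)),("forceps",(434,265),(305,368)),("case",(420,222),(391,378)),
 ("pen",(268,371),(221,246)),("greenpen",(400,316),(243,323)),("cap",(333,345),(228,277)),("lidtop R",(327,185),(382,245)),("blue",(283,210),(408,253)),("ball",(249,185),(452,232)),("counter",(375,203),(428,337))]:
    X,r=tri([(a,p),(b,q)]); print(n,X,abs(r).max().round(1))
print(Rn.from_quat(robot.state()['orientation']).as_matrix())
E
```

```text
dish [0.4317 0.3284 0.0059] 0.5
well [0.5879 0.0662 0.0149] 0.4
knob [0.4527 0.0873 0.0653] 0.2
usb [0.5213 0.4365 0.0045] 0.7
forceps [ 0.4243 -0.153   0.0044] 0.6
case [ 0.5661 -0.2337  0.004 ] 0.6
pen [0.3534 0.2865 0.0026] 0.6
greenpen [0.3424 0.0076 0.0029] 0.5
cap [0.3444 0.1606 0.0056] 0.4
lidtop R [ 0.6506 -0.0066  0.1303] 0.2
blue [0.7527 0.0584 0.0259] 1.8
ball [0.8915 0.0886 0.0302] 1.0
counter [ 0.6772 -0.1753  0.0123] 0.0
[[ 0.9718  0.2356 -0.0005]
 [ 0.2356 -0.9718  0.0016]
 [-0.0001 -0.0016 -1.    ]]
```

Run:
```python
from h import *
import pickle
S={}
for n,p in [("c1",(0.54,0.10,0.40)),("c2",(0.60,-0.0,0.40)),("d1",(0.46,0.30,0.36)),("d2",(0.42,0.36,0.36))]:
    robot.move_pose(p,down(0)); robot.pause(0.2); st=robot.state(); im=robot.capture("wrist"); S[n]=(st,im)
    cv2.imwrite(f"pics/w_{n}.png",im[:,:,::-1]); print(n,st['t'],st['eef_pos'])
pickle.dump(S,open("S.pkl","wb"))
a=S["c1"][1];b=S["c2"][1]
cv2.imwrite("pics/md.png",np.hstack([cv2.resize(S[k][1],(400,300)) for k in ("d1","d2")])[:,:,::-1])
```

```text
c1 3.15 [0.54010944 0.09947451 0.39998886]
c2 3.9417 [0.59961883 0.0017455  0.40002895]
d1 5.45 [0.46090424 0.29884323 0.36012982]
d2 6.0917 [0.42098213 0.35863426 0.36002265]
```

View pics/w_c1.png

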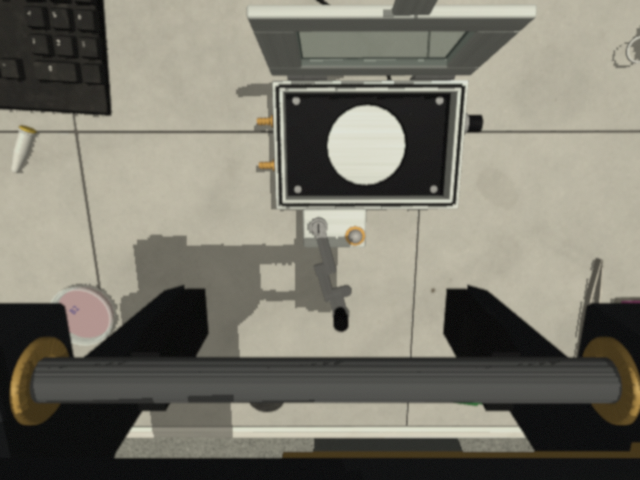

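View pics/w_c2.png

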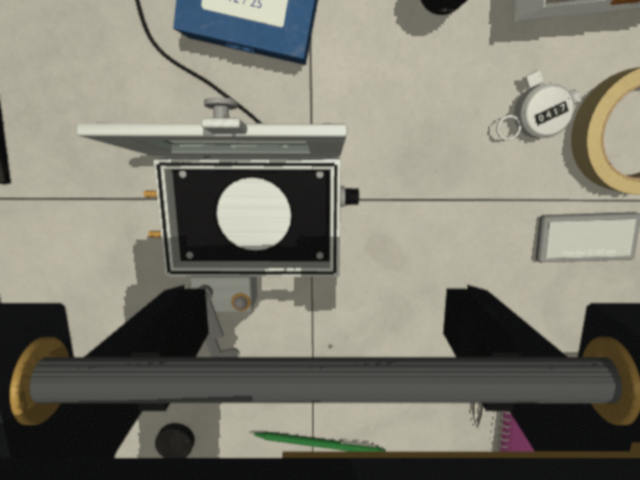

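View pics/md.png

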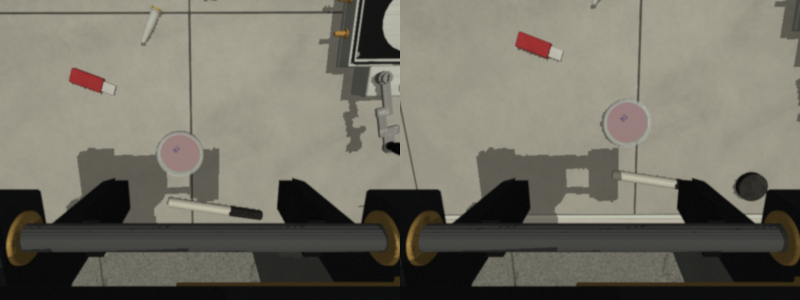

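The c1 picture shows the well at (366,145), the hook's pivot at (318,228) and its knob at about (341,322). The c2 picture shows the well at (254,214) and the stud on the lid at (220,103). The dish is at about (360,305)/2 in the left half of the d1/d2 montage. Next I'll fit the blobs by code and view an enlarged crop.

Run:
```python
from h import *
import pickle
np.set_printoptions(precision=4,suppress=True)
S=pickle.load(open("S.pkl","rb")); C={k:cam("wrist",S[k][0]) for k in S}
def blob(mask,seed,what="ell"):
    n,l,st,ce=cv2.connectedComponentsWithStats(mask.astype(np.uint8)); 
    i=l[seed[1],seed[0]]; assert i,seed
    cs=cv2.findContours((l==i).astype(np.uint8),cv2.RETR_EXTERNAL,cv2.CHAIN_APPROX_NONE)[0]
    return cv2.fitEllipse(max(cs,key=len))
def g(k): return S[k][1].astype(int)
o={}
for k,s in (("c1",(366,145)),("c2",(254,210))):
    im=g(k); o[k]=blob(im.max(2)>110,s); print(k,o[k])
for k in("c1","c2"): print("at z=.012", ray(C[k],o[k][0],0.012))
print("well",tri([(C[k],o[k][0]) for k in o]))
d={}
for k,s in (("d1",(360,300)),("d2",(362,240))):
    im=g(k); s=(s[0] if k=="d1" else 455,s[1])
    pink=(im[:,:,0]-im[:,:,1])>18; d[k]=blob(cv2.morphologyEx(pink.astype(np.uint8),cv2.MORPH_CLOSE,np.ones((7,7))),s); print(k,d[k])
print("dish",tri([(C[k],d[k][0]) for k in d]))
# screws
def screw(k,p):
    x,y=p; w=S[k][1][y-6:y+7,x-6:x+7].max(2).astype(float); w=np.clip(w-60,0,None); yy,xx=np.mgrid[y-6:y+7,x-6:x+7]; return ((w*xx).sum()/w.sum(),(w*yy).sum()/w.sum())
A=[(297,101),(438,101),(434,189),(298,189)];B=[(182,174),(319,174),(319,255),(190,255)]
P=[]
for p,q in zip(A,B):
    a,b=screw("c1",p),screw("c2",q); X,r=tri([(C["c1"],a),(C["c2"],b)]); P.append(X); print("screw",np.round(a,1),np.round(b,1),X,abs(r).max())
a=cv2.resize(S["c1"][1][75:340,245:500],None,fx=1.5,fy=1.5); 
cr=lambda k,x,y,w,h,f:cv2.resize(S[k][1][y:y+h,x:x+w],None,fx=f,fy=f,interpolation=cv2.INTER_CUBIC)
cv2.imwrite("pics/cr.png",np.hstack([cr("c1",265,195,130,150,4)[:600,:],cr("c2",190,85,70,150,4)])[:,:,::-1])
```

```text
c1 ((365.831787109375, 144.47927856445312), (76.65447235107422, 79.22836303710938), 26.399028778076172)
c2 ((253.35838317871094, 213.17481994628906), (70.19720458984375, 74.76190185546875), 115.26844024658203)
at z=.012 [0.5894 0.0643 0.012 ]
at z=.012 [0.5896 0.0645 0.012 ]
well (array([0.5895, 0.0644, 0.0121]), array([-0.0723, -0.1171,  0.0749,  0.1226]))Traceback (most recent call last):
  File "<stdin>", line 19, in <module>
  File "<stdin>", line 7, in blob
AssertionError: (360, 300)
```

Run:
```python
from h import *
import pickle
np.set_printoptions(precision=4,suppress=True)
S=pickle.load(open("S.pkl","rb")); C={k:cam("wrist",S[k][0]) for k in S}
def blob(mask,seed):
    n,l,st,ce=cv2.connectedComponentsWithStats(mask.astype(np.uint8)); i=l[seed[1],seed[0]]; assert i,seed
    cs=cv2.findContours((l==i).astype(np.uint8),cv2.RETR_EXTERNAL,cv2.CHAIN_APPROX_NONE)[0]
    return cv2.fitEllipse(max(cs,key=len))
d={}
for k,s in (("d1",(288,235)),("d2",(363,185))):
    im=S[k][1].astype(int); pink=(im[:,:,0]-im[:,:,1])>20
    d[k]=blob(cv2.morphologyEx(pink.astype(np.uint8),cv2.MORPH_CLOSE,np.ones((11,11))),s); print(k,d[k])
print("dish",tri([(C[k],d[k][0]) for k in d]), [ray(C[k],d[k][0],0.012) for k in d])
def screw(k,p):
    x,y=p; w=S[k][1][y-6:y+7,x-6:x+7].max(2).astype(float); w=np.clip(w-80,0,None); yy,xx=np.mgrid[y-6:y+7,x-6:x+7]; return ((w*xx).sum()/w.sum(),(w*yy).sum()/w.sum())
for p,q in zip([(297,101),(438,101),(434,189),(298,189)],[(182,174),(319,174),(319,255),(190,255)]):
    a,b=screw("c1",p),screw("c2",q); X,r=tri([(C["c1"],a),(C["c2"],b)]); print("screw",np.round(a,1),np.round(b,1),X,abs(r).max())
cr=lambda k,x,y,w,h,f:cv2.resize(S[k][1][y:y+h,x:x+w],None,fx=f,fy=f,interpolation=cv2.INTER_CUBIC)
cv2.imwrite("pics/cr.png",np.hstack([cr("c1",265,195,120,150,4),cr("c2",190,85,70,150,4)])[:,:,::-1])
```

```text
d1 ((288.1613464355469, 244.5821990966797), (56.31281661987305, 59.929473876953125), 104.89905548095703)
d2 ((362.5665588378906, 195.3795166015625), (60.42426300048828, 62.16407012939453), 55.242584228515625)
dish (array([0.4332, 0.3281, 0.0075]), array([-0.0475, -0.0725,  0.0461,  0.0703])) [array([0.4344, 0.3276, 0.012 ]), array([0.434 , 0.3285, 0.012 ])]
screw [295.7 100.5] [182.3 172. ] [0.6251 0.1229 0.014 ] 0.6280343992917778
screw [439.1 100.4] [319.2 171.8] [0.6253 0.006  0.0136] 0.9641439823256235
screw [433.3 188.7] [319.4 255.1] [0.5527 0.0064 0.0171] 0.01716595626899675
screw [297.4 188.9] [189.1 254.5] [0.5527 0.1224 0.0167] 0.11687580817380194
```

View pics/cr.png

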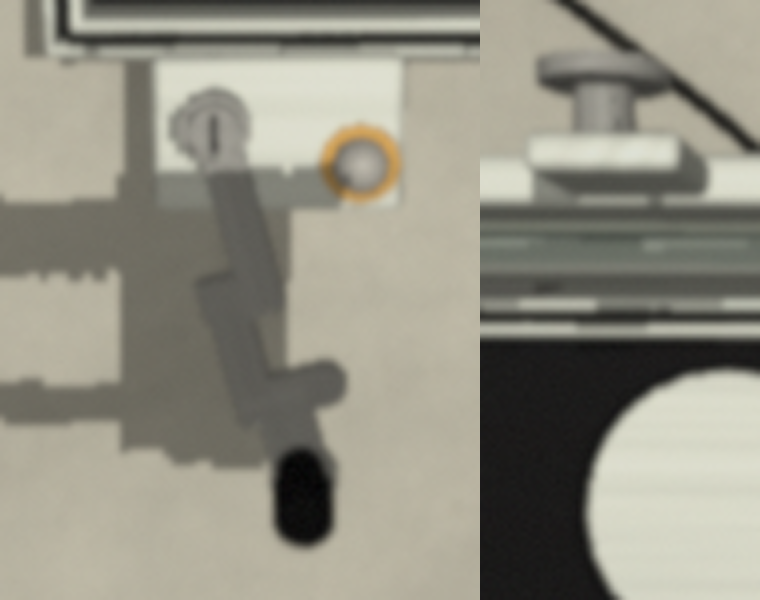

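The enlarged crop shows the pivot screw in c1 at about (318,227.5), the knob top at (340.8,324.5) and the ball catch at (355,236). The lid leans back slightly. The chamber's yaw is about 0 and the well is at (0.5895, 0.0644). I'll check the hook angle and reachability before moving.

```bash
cat >> h.py <<'E'
np.set_printoptions(precision=4,suppress=True)
W=np.array([0.5895,0.0644]); D=np.array([0.4332,0.3281]); PIV=W+[-0.062,0.040]
def knob(phi): 
    r=np.array([-np.sin(phi),-np.cos(phi)]); t=np.array([np.cos(phi),-np.sin(phi)]); return PIV+0.076*r-0.002*t
E
python3 - <<'E'
from h import *
import pickle
S=pickle.load(open("S.pkl","rb")); c=cam("wrist",S["c1"][0])
print("pivot meas",ray(c,(318.2,227.5),0.048),"pred",PIV)
k=ray(c,(340.8,324.5),0.073)[:2]; d=k-PIV; print("knob",k,"r",np.hypot(*d)); ph=min(np.arange(.5,1.6,.01),key=lambda p:np.hypot(*(knob(p)-k))); print("phi",ph,knob(ph))
for p in [(595/1000,.0,.0)]: pass
# lid top-edge in c2 ( stud head top approx)
for kk,z in(("c2",.15),): print("stud", ray(cam("wrist",S[kk][0]),(190+605/4,85+75/4),z))
for n,p,yw in [("pick",(*D,.1725),np.pi),("pickhi",(*D,.29),np.pi),("place",(*W,.1845),np.pi),("placehi",(*W,.30),np.pi),("lid0",(.72,.02,.30),np.pi),("lid1",(.56,.02,.205),np.pi),
  ("lid0'",(.72,.02,.30),0),("k0",(*knob(ph),.222),np.pi/2-ph),("k1",(*knob(0),.222),np.pi/2),("k0'",(*knob(ph),.222),-np.pi/2-ph),("k1'",(*knob(0),.222),-np.pi/2)]:
    print(n,robot.solve_ik(p,down(yw)))
a,b=cam("scene"),cam("side")
for n,p,q in [("rack",(305,170),(470,265)),("bottletop",(331,120),(566,265)),("monR",(258,160),(447,200)),("lidL",(270,200),(358,213)),("lidR",(326,182),(383,246))]: print(n,*tri([(a,p),(b,q)]))
E
```

```text
pivot meas [0.5264 0.1042 0.048 ] pred [0.5275 0.1044]
knob [0.4538 0.0864] r 0.07588522488099611
phi 1.3100000000000007 [0.4536 0.0867]
stud [ 0.6763 -0.0069  0.15  ]
pick [-0.1024  1.3291 -1.2595  1.9145  1.4362  1.2018 -0.3829]
pickhi [-0.2388  0.8999 -0.8811  1.8927  0.95    0.8373 -0.0663]
place [ 0.2138  1.0774 -0.7364  1.7737  1.0588  0.7458  0.4613]
placehi [ 0.3171  0.9608 -0.9628  1.7345  0.9424  0.982   0.5466]
lid0 [ 0.3057  1.0888 -0.9504  1.3012  0.89    1.1885  0.8694]
lid1 [ 0.2766  1.0075 -0.6988  1.8746  1.0446  0.6803  0.4965]
lid0' [-0.0632  0.9362 -0.0613  1.3266  0.064   0.8806 -1.7111]
k0 [-0.2704  0.8355 -0.03    2.1843  0.1812  0.1239 -1.7804]
k1 [ 0.0665  0.8793 -0.3477  1.985   0.7316  0.4038 -0.8508]
k0' [ 0.3762  1.1843 -1.2579  2.1518  1.3927  1.1094  0.1597]
k1' [-0.3918  0.9221  0.4331  2.0088 -0.9477  0.4245 -2.3579]
rack [ 0.8438 -0.0584  0.0569] [ 0.1906  0.3171  0.1457 -0.2649]
bottletop [ 0.9559 -0.2037  0.1315] [-0.5014 -0.9251 -0.31    0.6523]
monR [0.8529 0.0782 0.1301] [-2.3766 -4.4074 -1.9759  4.2728]
lidL [0.658  0.1303 0.1255] [ 0.4641  0.7536  0.4663 -0.8227]
lidR [ 0.6539 -0.0085  0.1318] [ 0.8337  1.299   0.737  -1.216 ]
```

Run:
```python
from h import *
robot.move_pose((*D,.29),down(np.pi)); 
print(robot.move_straight((*D,.1725),speed=.15,threshold=10)); print(robot.state()['eef_pos'])
robot.move_gripper(0.04,25); robot.pause(.2); s=robot.state(); print(s['gripper_width'],s['grasp_force'],s['t'])
robot.move_straight((*D,.29),speed=.15)
robot.move_straight((*W,.29),speed=.2); robot.pause(.2)
s=robot.state(); print(s['gripper_width'],s['grasp_force'],s['eef_pos'],s['t'])
im=robot.capture("wrist"); sd=robot.capture("side")
p=proj(cam("side"),[[*W,.13]])[0].astype(int); print(p)
c=cv2.resize(sd[p[1]-75:p[1]+105,max(p[0]-75,0):p[0]+75],(400,480))
cv2.imwrite("pics/held.png",np.hstack([cv2.resize(im,(400,480))[:,:],c])[:,:,::-1])
```

```text
False
[0.4332 0.3285 0.1731]
0.05924654492103089 25.000904202461243 9.7917
0.05923277490355073 24.999940395355225 [0.5893 0.0651 0.2901] 12.6083
[341 233]
```

View pics/held.png

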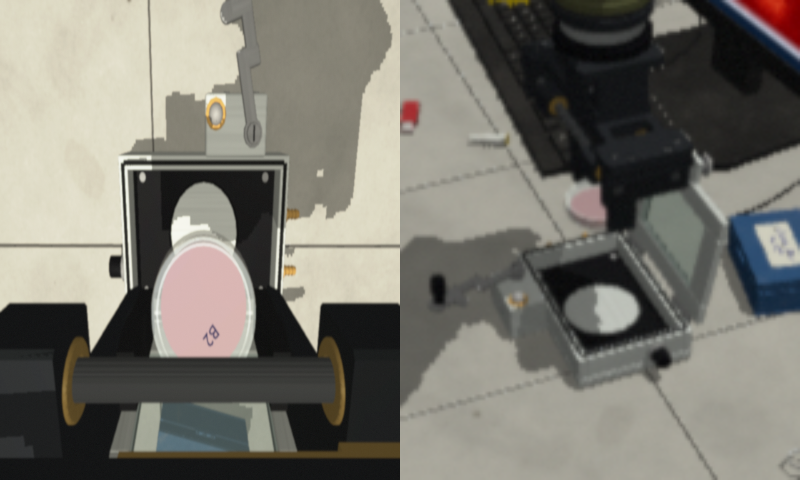

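The dish is held level. In the wrist picture the top of its rim is at (326,233) in full-frame pixels, and the far edge of the well is at (326,182). I'll check the alignment along x and then lower it.

Run:
```python
from h import *
im=robot.capture("wrist"); c=cam("wrist")
g=im.max(2).astype(int)
col=g[165:250,326]; print(col.tolist())
for n,v,z,r in (("dish rim",233,.1315,.030),("well edge",182,.012,.0325)):
    X=ray(c,(326,v),z); print(n,"centre x",X[0]+r,X[1])
for z,v,u in ((.12,306,(152*1.6,256*1.6)),(.012,220,(171*1.6,236*1.6))): print([ray(c,(a,v),z)[1] for a in u])
```

```text
[123, 152, 160, 145, 111, 67, 34, 23, 22, 25, 26, 25, 24, 24, 21, 31, 71, 120, 150, 161, 163, 162, 161, 161, 161, 160, 159, 158, 159, 162, 164, 162, 162, 163, 165, 164, 164, 163, 164, 164, 165, 165, 162, 160, 160, 160, 161, 163, 163, 164, 163, 163, 163, 163, 162, 161, 163, 166, 185, 223, 240, 244, 245, 241, 228, 203, 185, 181, 175, 165, 167, 187, 209, 220, 216, 204, 198, 210, 225, 232, 230, 224, 219, 218, 218]
dish rim centre x 0.5877491569090776 0.06385699082694991
well edge centre x 0.5892204734136863 0.06404016683489787
[np.float64(0.032419956362943037), np.float64(0.09567534916124068)]
[np.float64(0.03164879164950793), np.float64(0.09596770476452428)]
```

Run:
```python
from h import *
c=cam("wrist")
for v,z in ((223,.1175),(232,.1315),(222.5,.117),(234,.1315)): print(v,ray(c,(326,v),z)[0]+.030)
```

```text
223 0.5875728759021308
232 0.5874037186163042
222.5 0.5875007926842661
234 0.5880950346119987
```

Run:
```python
from h import *
P=W+[.0014,-.0003]
robot.move_straight((*P,.197),speed=.12); robot.pause(.2); s=robot.state(); print(s['eef_pos'],s['wrist_force'])
hit=robot.move_straight((*P,.1835),speed=.03,threshold=4); s=robot.state(); print(hit,s['eef_pos'],s['wrist_force'],s['grasp_force'])
robot.pause(.1)
robot.move_gripper(0.074); robot.pause(.2); s=robot.state(); print(s['gripper_width'],s['eef_pos'],s['t'])
robot.move_straight((*P,.30),speed=.2); s=robot.state(); print(s['t'])
im=robot.capture("wrist"); sd=robot.capture("side"); p=proj(cam("side"),[[*W,.02]])[0].astype(int)
c=cv2.resize(sd[p[1]-60:p[1]+60,p[0]-75:p[0]+75],(400,320),interpolation=cv2.INTER_CUBIC)
cv2.imwrite("pics/placed.png",np.hstack([cv2.resize(im[80:380,140:515],(400,320)),c])[:,:,::-1])
```

```text
[0.5912 0.0642 0.1978] [ 0.3224  0.2926 -0.5909]
True [0.5909 0.064  0.1845] [1.5443 0.3794 2.2584] 25.000150501728058
0.07392589339625966 [0.5906 0.0637 0.1846] 15.025
15.75
```

View pics/placed.png

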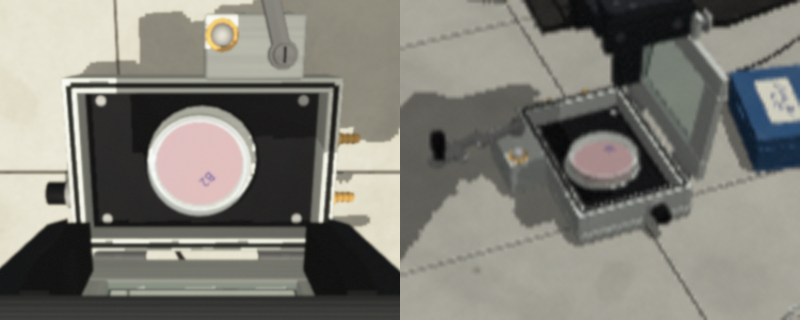

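The dish sits flat and concentric in the well, with touchdown at the expected height. Now the lid.

Run:
```python
from h import *
H=np.array([W[0]+.053,.036]); y=W[1]-.042; r=.087
s=robot.state(); x0,y0,_=s['eef_pos']
robot.move_straight((x0,y0,.365),speed=.25); robot.move_gripper(0.0)
robot.move_straight((.725,y,.365),speed=.25); robot.move_straight((.725,y,.288),speed=.2)
def tgt(th,dz=0): 
    P=H+r*np.array([-np.cos(th),np.sin(th)])+.006*np.array([np.sin(th),np.cos(th)]); return (P[0]+.009,y,P[1]+.166+dz)
print(robot.state()['t'])
for th in np.linspace(1.5,0.1,11):
    hit=robot.move_straight(tgt(th),speed=.08 if th<1.4 else .12,threshold=25); s=robot.state(); print(round(th,2),hit,s['eef_pos'],s['wrist_force'])
    if hit: break
else:
    print(robot.move_straight(tgt(0,-.003),speed=.04,threshold=18)); s=robot.state(); print(s['eef_pos'],s['wrist_force'],s['t'])
```

```text
18.6333
1.5 False [0.6518 0.0224 0.29  ] [0.6453 0.0624 0.1969]
1.36 False [0.6393 0.0224 0.2883] [ 0.3405 -0.328  -1.133 ]
1.22 False [0.6271 0.0224 0.2854] [ 0.7607 -0.2066 -1.0227]
1.08 False [0.6156 0.0224 0.2813] [-0.7631  0.5074  0.5615]
0.94 False [0.6049 0.0224 0.2756] [-0.1768  0.4715 -0.1707]
0.8 False [0.5951 0.0224 0.2685] [ 0.2863 -0.2575  0.5382]
0.66 False [0.5863 0.0224 0.2599] [-0.1503 -0.2369  0.3176]
0.52 False [0.5788 0.0224 0.2502] [-0.6607  0.3454 -0.584 ]
0.38 False [0.5727 0.0224 0.2396] [0.1315 0.1342 0.0779]
0.24 False [0.5682 0.0223 0.2282] [0.3893 0.4903 0.0145]
0.1 False [0.5653 0.0223 0.2163] [-0.0708 -0.3422  0.2003]
True
[0.5649 0.0228 0.2082] [-1.1683 -1.8186 10.9251] 22.7083
```

Run:
```python
from h import *
s=robot.state(); x,y,z=s['eef_pos']
print(robot.move_straight((x,y,z-.006),speed=.03,threshold=18), robot.state()['eef_pos'], robot.state()['wrist_force'])
robot.move_straight((x,y,.34),speed=.25)
sd=robot.capture("side"); sc=robot.capture("scene")
out=[]
for n,im in (("side",sd),("scene",sc)):
    p=proj(cam(n),[[*W,.03]])[0].astype(int); out.append(cv2.resize(im[p[1]-60:p[1]+60,p[0]-75:p[0]+75],(400,320),interpolation=cv2.INTER_CUBIC))
cv2.imwrite("pics/lid.png",np.hstack(out)[:,:,::-1]); print(robot.state()['t'])
```

```text
True [0.5648 0.0233 0.208 ] [-3.7305 -2.3495 15.1791]
23.7
```

View pics/lid.png

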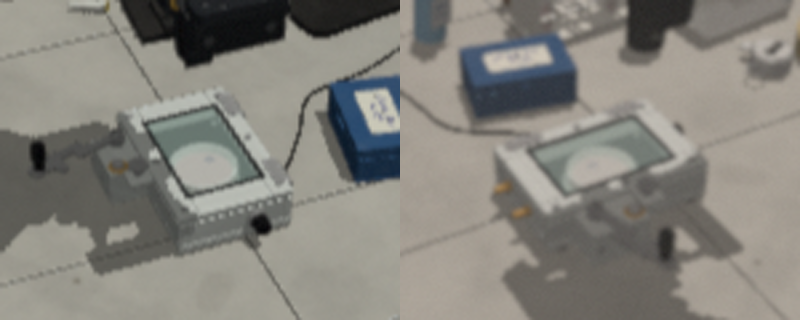

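The lid is fully closed: it is flush in both views and the contact was at 42 mm. The hook is still open, with its knob to the front. Next I'll straddle the knob loosely and follow its arc.

Run:
```python
from h import *
robot.move_gripper(0.020)
for off in (-np.pi/2,np.pi/2):
    q=robot.solve_ik((*knob(1.31),.27),down(off-1.31)); print(off,q)
off=-np.pi/2; ph=1.31; o=lambda p:down(off-p)
robot.move_pose((*knob(ph),.27),o(ph)); robot.pause(.1); s=robot.state(); print(s['eef_pos'],knob(ph),s['t'])
hit=robot.move_straight((*knob(ph),.223),speed=.1,threshold=8); s=robot.state(); print(hit,s['eef_pos'],s['wrist_force'],s['q'],s['t'])
```

```text
-1.5707963267948966 [ 0.2342  0.8803 -0.8889  2.141   1.1417  0.7185  0.3759]
1.5707963267948966 [-0.2003  0.734  -0.142   2.163   0.368   0.2667 -1.9722]
[0.4551 0.0865 0.2705] [0.4536 0.0867] 24.9167
False [0.454  0.0867 0.2233] [-0.6608 -0.0851  0.0526] [ 0.1918  0.9595 -0.8154  2.1595  1.301   0.6668  0.2435] 25.5333
```

Run:
```python
from h import *
o=lambda p:down(-np.pi/2-p)
for p in list(np.arange(1.2,0.05,-.12))+[0.0]:
    try: hit=robot.move_straight((*knob(p),.223),o(p),speed=.06,threshold=25)
    except robot.Unreachable as e: print("unreach",p,e); break
    s=robot.state(); print(round(p,2),hit,s['eef_pos'][:2]-knob(p),s['wrist_force'],s['q'][[2,5,6]])
    if hit: break
print(s['t'])
```

```text
1.2 False [ 0.0003 -0.0001] [ 0.4079  0.4293 -0.0541] [-0.8261  0.6766  0.3694]
1.08 False [0.     0.0002] [-0.3435 -0.9431 -0.1249] [-0.8379  0.6889  0.5124]
0.96 False [-0.0001  0.0004] [-0.0943  0.1415  0.0597] [-0.8505  0.7031  0.6597]
0.84 False [-0.0002  0.0004] [-0.112  -0.2551 -0.5427] [-0.8639  0.7192  0.8098]
0.72 False [-0.0002  0.0004] [-0.5936  0.3262  0.387 ] [-0.8782  0.7372  0.9614]
0.6 False [-0.0003  0.0004] [-0.2053  0.4134 -0.2943] [-0.8934  0.7572  1.1134]
0.48 False [-0.0003  0.0004] [-0.216   0.3719  0.2053] [-0.9093  0.7789  1.2648]
0.36 False [-0.0004  0.0003] [ 0.4182  1.1222 -0.513 ] [-0.9259  0.8021  1.4151]
0.24 False [-0.0004  0.0002] [ 0.6605 -0.0988 -0.8137] [-0.9429  0.8264  1.5635]
0.12 False [-0.0004  0.0002] [ 1.1031 -0.3943  0.2028] [-0.9601  0.8516  1.7097]
0.0 False [-0.0005  0.0002] [-0.367  -0.0039  0.2453] [-0.9775  0.8773  1.8533]
28.825
```

Run:
```python
from h import *
k=knob(0)
hit=robot.move_straight((k[0]+.010,k[1],.223),speed=.03,threshold=14); robot.pause(.2); s=robot.state(); print(hit,s['eef_pos'][:2]-k,s['wrist_force'])
robot.move_straight((s['eef_pos'][0]-.0025,k[1],.223),speed=.05); robot.pause(.1); s=robot.state(); print(s['eef_pos'][:2]-k,s['wrist_force'])
robot.move_straight((s['eef_pos'][0],k[1],.30),speed=.12); x,y,_=robot.state()['eef_pos']
# back off towards the robot for a wrist view of latch
robot.move_pose((W[0]-.0,W[1],.34),down(np.pi)); robot.pause(.2)
im=robot.capture("wrist"); c=cam("wrist"); p=proj(c,[[*(PIV-[0,.03]),.05]])[0].astype(int); print(p,robot.state()['t'])
print("pred knob px",proj(c,[[*knob(a),.073] for a in (0,.1,.2)]))
x0=max(p[0]-80,0); y0=max(p[1]-50,0); w=im[y0:y0+120,x0:x0+160]; print(x0,y0)
cv2.imwrite("pics/latch.png",cv2.resize(w,(800,600),interpolation=cv2.INTER_CUBIC)[:,:,::-1])
```

```text
True [ 0.0045 -0.    ] [-1.6674  1.1748  1.2336]
[ 0.0022 -0.0001] [-0.3488 -0.1007  0.065 ]
[343 132] 31.9
pred knob px [[263.3338 129.2275]
 [263.8533 115.119 ]
 [265.7582 100.9528]]
263 82
```

View pics/latch.png

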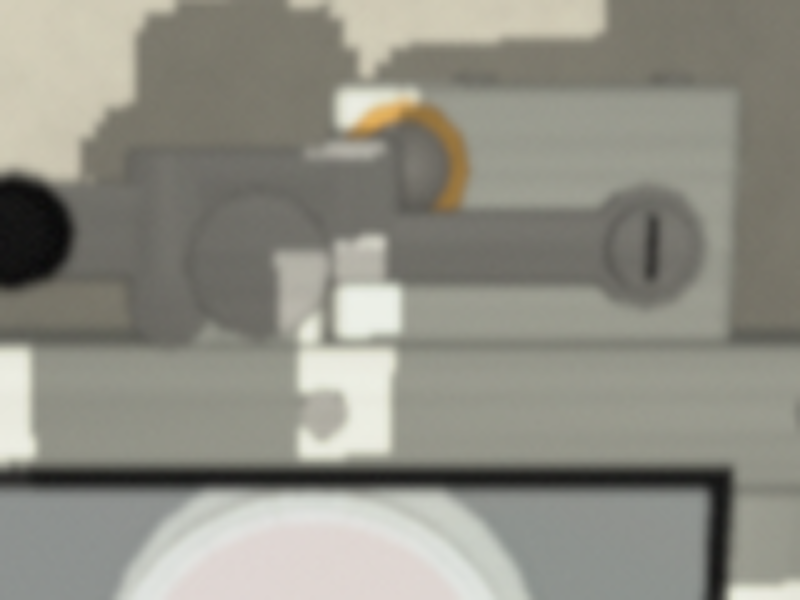

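The hook's mouth is round the stud. The knob is at about (265,128), where 0 rad predicts (263,129). The ball stands beside the arm at crop pixel (425,165), and the hook met its hard stop.

```bash
python3 -c "
from rig import robot
robot.pause(.3); print(robot.hand_in())"
```

```text
the job is handed in; nothing more can be done
None
```

The job is handed in: the dish is flat in the well, the lid is fully closed, and the hook is home round the stud at its stop with the ball catch visible beside its arm, though I did not tug the hook to test the hold.

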